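Seat a sample jar and hold the spring arm over it

TASK

Of the two screw-cap containers standing at the front of the table, right of the reading station, take the larger (the jar, not the small vial) and set it upright in the middle of the raised round seat on the station, lowering it right onto the seat before letting go. Then take the upright post on the station's spring-loaded arm, wind the arm round against its spring until it is fully at its stop with the reading head over the jar, and finish while still holding it there: the program ends without letting go of the arm. Do not tip the jar over and leave the vial where it stands.

Things in the scene. Friction and masses are not known exactly. Their poses are not given: they have to be found in the camera images.
- jar: White plastic screw jar with a ribbed white cap, 43 mm in diameter, 60 mm tall (cap from 46 to 60 mm), about 0.12 kg, standing upright on the table right of the station. It changes places with the vial from start to start. Origin at the centre of its underside, z up.
- vial: Small screw-cap vial, 28 mm in diameter, 46 mm tall, standing upright near the jar; a bystander. Origin at the centre of its underside.
- station: Reading station fixed to the table, yaw varying: aluminium base plate 110 x 260 x 12 mm (x, y, z), origin at the centre of its underside. In its frame: seat at (0, -60 mm); hanger post at (0, 75 mm), with the arm's pivot body, 40 mm in diameter, on top up to z = 129 mm; stop post with rubber bumper, 15 mm in diameter, 118 mm tall, at (19.5, 30 mm).
- seat (a point): Centre of the top face of the round black seat (60 mm in diameter, its top 18 mm above the table). Fixed to the station.
- pivot (a point): A point on the vertical axis of the arm's hinge, 120 mm above the table. Fixed to the station.
- post (a point): Top centre of the upright round steel post on the arm by which the arm is held: 14 mm in diameter, standing 45 mm above the arm's upper face (from 120 to 165 mm above the table), 95 mm from the hinge axis. Moves with the arm.
- head (a point): Centre of the underside of the black reading head (36 mm in diameter) at the arm's end, 92 mm above the table, 135 mm from the hinge axis; it passes 14 mm above the cap of a seated jar. The arm itself is two parallel steel plates 24 mm wide, 100 to 120 mm above the table.
- swing_arm (a joint): Hinge of the spring-loaded arm, vertical axis through pivot. 0 rad: rest, arm pointing roughly toward the robot, clear of the seat; grows counter-clockwise seen from above; 1.3 rad: hard stop, arm along the station's -y, head over the seat. The spring always drives it back to 0: 0.15 N m at rest, 0.48 N m at the stop (5 N at the post). It does not latch.

How it is judged:
By the outcome, as a careful person would: the job done as asked, in the order asked, and still so for the second after the job is handed in, while the arm keeps its last pose, push and grip.
It also fails if it takes over 51 s, if anything falls off the work surface, if the arm or the gripper's body presses on something with over 40 N, if the wrist force passes 120 N, or if a joint passes its speed limit or range.

ROBOT

A 6-joint arm with a two-finger parallel gripper is mounted at the origin on a cart in front of the work surface, level with it; the furniture and walls round the work are solid. World frame = base frame: x ahead of the robot, y to its left, z up, the work surface at z = 0. Lengths are in mm, angles in rad, forces in N, time in s.
With the tool pointing down it reaches from about 350 to 775 mm from the base axis. Payload 5.5 kg.
Tool frame: the origin (TCP) lies on the centre line of the jaws, within the pads' length; the fingertips stand 17 mm ahead of it and the grasp point (between the pads) lies 2 mm behind it; z points along the fingers, y is the line along which they close (so a half turn about z gives the same grasp; the last joint's range is limited). The gripper opens to 85 mm and grips with 20 to 120 N. Pads are 22 mm wide; open, the fingers measure 114 mm over their backs; the gripper's body (76 mm by 85 mm) begins 54 mm behind the grasp point. The pads swing forward as they close: fully open they stand 13 mm farther back than shut.
Start: joints at [1.039, 0.313, 0.046, 1.304, 0, 1.431], TCP at [219.592, 531.46, 248.323] pointing down, gripper open.
Joint ranges: [-2.76, 2.76], [-0.86, 1.69], [-1.03, 1.26], [-2.2, 2.34], [-1.47, 1.5], [-3.14, 3.14]. Speed limits (rad/s): [2.57, 2.57, 3.14, 3.14, 3.14, 3.14].

INTERFACE

Orientations are given as a unit quaternion [x, y, z, w].
In Python, from bench import status, vision, order gives the robot as it stands.
- The arm moves only by the shell command python3 -m crank 'ROWS'. ROWS is JSON, a list of rows, each a list of 7 numbers: the turn, a rotation vector about the tool's x, y, z in rad, then the shift along the tool's x, y, z in cm, then the closure, from 0 (fully open) to 1 (shut). A call has 1 to 8 rows; each row shifts and turns the commanded pose from where the row before left it, along the tool's axes as they then stand; what a row does not reach is not made up. A row lasts 1/8 s, in which the tool goes at most 62.5 mm and 10.7 degrees, less where a joint would pass 70% of its speed; a pose out of reach is approached as far as the arm can. A call with a gripper value outside its range is refused whole. The fingers move at their own pace and stop on an object; the grip force is fixed at half the most. Time passes only in rows, so rows that do not move let the fingers close. It gives the time, the measured TCP pose, the force, the opening and the grip force at its end, in the units of the state.
- status.state(): the state, without advancing time (a new reading comes with each control period).
- vision.get_image(name): name is "scene" or "top" or "wrist"; returns a dict with "color" (400x640x3 uint8, red, green, blue), "fx", "fy", "cx", "cy" (pixels), "R" (3x3) and "t" (3): a world point X has camera coordinates R X + t; the wrist camera has in their place "tool_from_camera" (4x4, takes a point from camera to tool coordinates, whose origin is the TCP and whose axes are the flange's). Camera axes: x right, y down, z forward; pixel columns grow to the right and rows downward; lengths in mm; the calibration is good to about 2 mm. A picture is of the moment at which its call begins: read the wrist's pose just before it. There is no depth.
- order.finish_job(): hands the job in; it is judged then, once.
The state is a dict: "time": time; "joints": joint angles; "qd": joint speeds; "joint_efforts": joint torques, N m; "position": TCP position; "tcp_rot": TCP orientation; "force": force on the tool from outside, world axes, zero at the start; "torque": the same for the moment, N m; "gripper_width": finger opening in mm; "gripper_force": force on a finger pad.
Only numpy, scipy, OpenCV 4.12 (cv2) and the standard library are available. Lean on these libraries where they do the work, as an engineer would, in place of code of your own. Each camera call takes 0.05 s, during which the arm holds its last target. There are 200 camera calls.

## Working session

There is one attempt and no reset: what is moved stays moved. The work goes in short steps, Python scripts to look and compute and a shell command to move; the robot and the scene stay as the last step left them, time stands still between calls to the robot, and variables do not carry over. Pictures are saved under pics/ and viewed, at most 10 in all, crops included, and the job is handed in when it is done.

```bash
mkdir -p pics; ls
python3 - <<'E'
from bench import status, vision
import cv2,json,pickle
s=status.state();print(s)
for n in("scene","top"):
    d=vision.get_image(n);cv2.imwrite(f"pics/{n}0.png",d["color"][:,:,::-1]);pickle.dump(d,open(f"pics/{n}.pkl","wb"))
    print(n,d["fx"],d["fy"],d["cx"],d["cy"],d["R"],d["t"])
E
```

```text
pics
{'time': 0.0, 'joints': array([ 1.03936129e+00,  3.14019856e-01,  4.49413072e-02,  1.30358209e+00,
       -4.22294762e-06,  1.43120021e+00]), 'qd': array([ 0.00017109, -0.00084887, -0.00262733, -0.00091318,  0.00033767,
       -0.00104749]), 'joint_efforts': array([-2.72977588e-03, -4.80629396e+01,  2.98530596e+01,  1.94814656e-02,
       -2.09617524e-04, -3.31734896e-05]), 'position': array([219.34286332, 530.98947542, 247.38236322]), 'tcp_rot': array([ 1.94668404e-01,  9.80868668e-01, -8.80874332e-04, -3.04924083e-04]), 'force': array([-0.74447801,  0.45289075,  0.00852922]), 'torque': array([ 0.02181726,  0.01116302, -0.01119958]), 'gripper_force': 0.0, 'gripper_width': 85.59636897953928}
scene 398.17072202760016 398.17072202760016 318.7935452874061 194.03272482140153 [[ 0.65608758 -0.75461179 -0.01049436]
 [-0.41281231 -0.34720413 -0.84204233]
 [ 0.63177139  0.55678572 -0.53930935]] [-367.11413841  292.79101558  587.76555887]
top 373.72568006511864 373.72568006511864 318.5602565012903 203.71470550795198 [[-0.02349485 -0.99970131  0.00672916]
 [-0.99828177  0.02309901 -0.05385118]
 [ 0.05367965 -0.00798282 -0.9985263 ]] [-20.65349223 509.67678244 959.24158999]
```

View pics/scene0.png

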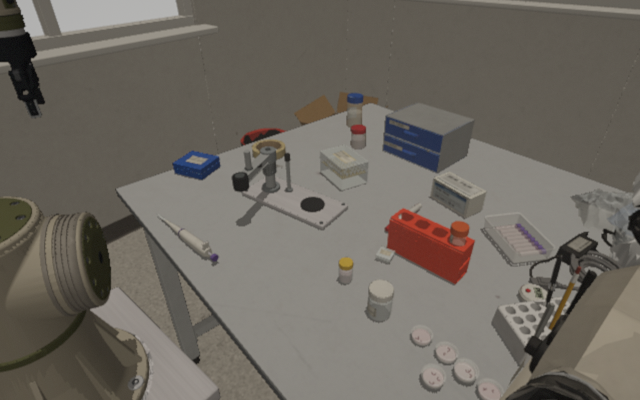

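View pics/top0.png

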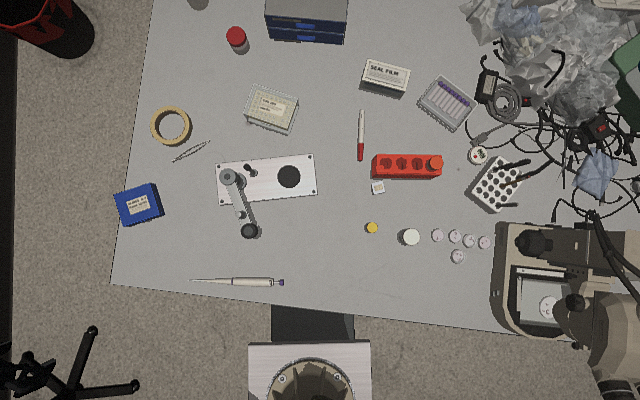

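The scene picture shows the yellow-capped vial at about (346,270), the white jar at (380,300), the seat at (312,204), the arm's post near (247,160) and the head at (241,181). From the top they are the vial (371,228), jar cap (411,237), seat (289,177), pivot (231,177) and head (249,231). I'll enlarge crops to get finer pixel positions.

Run:
```python
import cv2
a=cv2.imread("pics/top0.png")[145:265,205:325];b=cv2.imread("pics/top0.png")[205:265,350:470]
a=cv2.resize(a,None,fx=4,fy=4,interpolation=cv2.INTER_CUBIC);cv2.imwrite("pics/a.png",a)
s=cv2.imread("pics/scene0.png")
c=cv2.resize(s[140:230,225:355],None,fx=5,fy=5,interpolation=cv2.INTER_CUBIC)
b=cv2.resize(b,None,fx=5,fy=5,interpolation=cv2.INTER_CUBIC)
d=cv2.resize(s[250:330,330:450],None,fx=5,fy=5,interpolation=cv2.INTER_CUBIC)
import numpy as np
p=np.zeros((580,800,3),np.uint8)
# left: top crop a at (0,0) 480x480 ; right scaled jar views
cv2.imwrite("pics/c.png",c)
b=b[:,:600]; 
cv2.imwrite("pics/bd.png",np.vstack([b[:200+80],d[:300]]))
```

```text
(no output)
```

View pics/a.png

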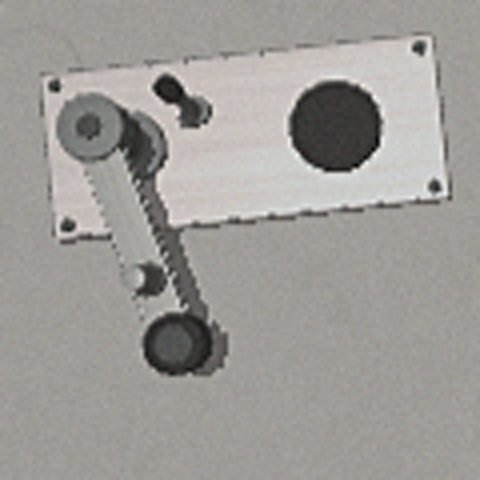

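View pics/c.png

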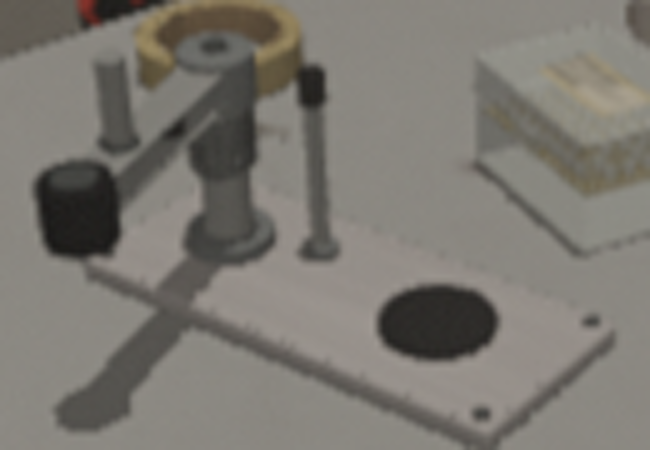

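View pics/bd.png

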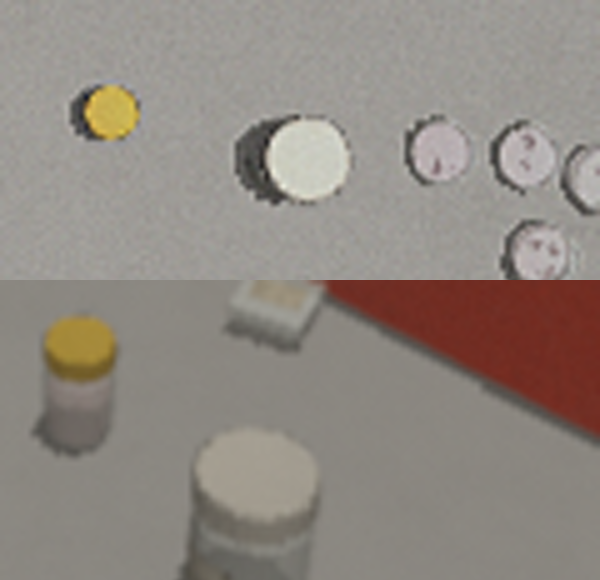

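The crops give these full-image pixels (top / scene):
- Jar cap centre: (411.2,236.4) / (380.9,288.6)
- Vial cap: (371.8,227) / (345.6,261.8)
- Seat: (288.6,176.1) / (312.2,204.0)
- Pivot top: (227.1,176.1) / (267.4,148.6)
- Post top: (238.1,214.9) / (246.6,150.8)
- Stop post top: (246.1,165.9) / (287,153.6)

```bash
cat > tri.py <<'E'
import pickle,cv2,numpy as np
T=pickle.load(open("pics/top.pkl","rb"));S=pickle.load(open("pics/scene.pkl","rb"))
def P(d): return np.array([[d["fx"],0,d["cx"]],[0,d["fy"],d["cy"]],[0,0,1]])@np.c_[d["R"],d["t"]]
def tri(a,b):
    X=cv2.triangulatePoints(P(T),P(S),np.float64(a),np.float64(b)).ravel();return X[:3]/X[3]
def onplane(d,uv,z):
    M=P(d);A=np.c_[M[:,0],M[:,1],-np.array([*uv,1.])];return np.linalg.solve(A,-(M[:,2]*z+M[:,3]))[:2]
E
python3 - <<'E'
from tri import *
np.set_printoptions(precision=1,suppress=True)
for n,a,b,z in [("jar",(411.2,236.4),(380.9,288.6),60),("vial",(371.8,227),(345.6,261.8),46),("seat",(288.6,176.1),(312.2,204.),18),("pivot",(227.1,176.1),(267.4,148.6),129),("post",(238.1,214.9),(246.6,150.8),165),("stop",(246.1,165.9),(287,153.6),118)]:
    print(n,tri(a,b),onplane(T,a,z),onplane(S,b,z))
for c in [(42,75),(432,36),(450,198),(60,240)]:
    print(onplane(T,((c[0]+.5)/4+204.5,(c[1]+.5)/4+144.5),12))
E
```

```text
jar [ 420.8 -260.5   57.6] [ 420.4 -259.2] [ 419.3 -262.1]
vial [ 446.2 -165.4   44.8] [ 445.7 -164.6] [ 445.7 -166.7]
seat [583.7  43.3  14.7] [582.6  43.7] [580.8  39.4]
pivot [572.1 177.3 126.9] [571.3 177.2] [569.5 173.6]
post [481.8 144.3 165.9] [480.5 145.6] [483.9 144.6]
stop [596.5 134.8 117.4] [595.7 135.3] [596.2 133.4]
[621.2 235.8]
[641.3 -20.1]
[534.3 -29.4]
[512.7 225. ]
```

Every triangulated height and size agrees with the text. That gives jar (420,-260), seat (582,43), pivot (571.3,177.5), post (481,145) and yaw 0.082. At the stop the post should be at (579,83).

```bash
cat > plan.py <<'E'
import sys,numpy as np
from scipy.spatial.transform import Rotation as R
from bench import status
# yaw = world direction of tool y, tool pointing down
def down(yaw):
    y=np.array([np.cos(yaw),np.sin(yaw),0]);z=np.array([0,0,-1.]);return R.from_matrix(np.c_[np.cross(y,z),y,z])
def yaw_of(r): y=r.as_matrix()[:,1];return np.arctan2(y[1],y[0])
def rows(p0,r0,way):
    """way: list of (pos,yaw,n rows); rounded rows, replayed so that rounding does not build up"""
    p,r=np.array(p0),r0
    for pos,yaw,n in way:
        a,b=p.copy(),r;d=(b.inv()*down(yaw)).as_rotvec()
        for i in range(1,n+1):
            tp=a+(np.array(pos)-a)*i/n;tr=b*R.from_rotvec(d*i/n)
            w=np.round((r.inv()*tr).as_rotvec(),3);s=np.round(r.inv().apply(tp-p)/10,2)
            p=p+r.apply(s*10);r=r*R.from_rotvec(w)
            print([float(x) for x in (*w,*s)])
    print("end",p.round(1),round(yaw_of(r),3))
def cur():
    s=status.state();return s["position"],R.from_quat(s["tcp_rot"])
E
python3 -c "
from plan import *
p,r=cur();print(p,yaw_of(r));rows(p,r,[((470,200,250),.6,8),((420,-260,170),0,8)])"
```

```text
[219.36328343 531.05880074 247.52305697] 1.1790029978796035
[-0.0, 0.0, 0.072, -4.48, -2.63, -0.03]
[-0.0, 0.0, 0.073, -4.65, -2.3, -0.03]
[-0.001, 0.0, 0.072, -4.81, -1.95, -0.02]
[0.0, 0.0, 0.073, -4.93, -1.61, -0.03]
[0.0, 0.0, 0.072, -5.04, -1.23, -0.03]
[-0.0, 0.0, 0.072, -5.12, -0.88, -0.03]
[-0.0, 0.0, 0.073, -5.17, -0.5, -0.03]
[-0.001, 0.0, 0.072, -5.19, -0.12, -0.03]
[0.0, 0.0, 0.075, -4.39, -3.76, 1.0]
[0.0, 0.0, 0.075, -4.66, -3.43, 1.0]
[0.0, 0.0, 0.075, -4.91, -3.06, 1.0]
[0.0, 0.0, 0.075, -5.12, -2.69, 1.0]
[0.0, 0.0, 0.075, -5.31, -2.3, 1.0]
[0.0, 0.0, 0.075, -5.46, -1.89, 1.0]
[0.0, -0.0, 0.075, -5.6, -1.48, 1.0]
[0.001, -0.0, 0.075, -5.68, -1.06, 0.99]
end [ 420. -260.  170.] 0.0
```

```bash
python3 -m crank '[[0,0,0.072,-4.48,-2.63,-0.03,0],[0,0,0.073,-4.65,-2.3,-0.03,0],[0,0,0.072,-4.81,-1.95,-0.02,0],[0,0,0.073,-4.93,-1.61,-0.03,0],[0,0,0.072,-5.04,-1.23,-0.03,0],[0,0,0.072,-5.12,-0.88,-0.03,0],[0,0,0.073,-5.17,-0.5,-0.03,0],[0,0,0.072,-5.19,-0.12,-0.03,0]]'
python3 -m crank '[[0,0,0.075,-4.39,-3.76,1,0],[0,0,0.075,-4.66,-3.43,1,0],[0,0,0.075,-4.91,-3.06,1,0],[0,0,0.075,-5.12,-2.69,1,0],[0,0,0.075,-5.31,-2.3,1,0],[0,0,0.075,-5.46,-1.89,1,0],[0,0,0.075,-5.6,-1.48,1,0],[0,0,0.075,-5.68,-1.06,0.99,0]]'
python3 -m crank '[[0,0,0,0,0,0,0],[0,0,0,0,0,0,0]]'
python3 - <<'E'
from bench import vision
from plan import *
import cv2
p,r=cur();d=vision.get_image("wrist");print(p,yaw_of(r));cv2.imwrite("pics/w1.png",d["color"][:,:,::-1])
print(d["fx"],d["cx"],d["cy"],d["tool_from_camera"])
M=np.linalg.inv(d["tool_from_camera"])
for X in [(420.3,-260.5,60),(445.7,-165.4,46)]:
    c=M[:3,:3]@r.inv().apply(np.array(X)-p)+M[:3,3];print(d["fx"]*c[0]/c[2]+d["cx"],d["fy"]*c[1]/c[2]+d["cy"])
E
```

```text
time: 1.1
position: [470.9, 198.9, 250.3]
tcp_rot: [0.468, 0.884, -0.0, -0.0]
force: [0.8, -0.3, -0.4]
gripper_width: 85.2
gripper_force: 0.0
time: 2.1
position: [419.5, -261.3, 170.2]
tcp_rot: [0.708, 0.706, 0.0, -0.0]
force: [1.0, -0.0, -0.1]
gripper_width: 85.6
gripper_force: 0.0
time: 2.35
position: [419.6, -259.1, 170.2]
tcp_rot: [0.707, 0.707, 0.0, -0.001]
force: [-0.1, 1.3, 0.2]
gripper_width: 85.5
gripper_force: 0.0
[ 419.5811184  -259.10171819  170.1938083 ] -0.0003983303222597315
299.72186768377696 317.70023675463455 195.73189298099516 [[-2.46818342e-04 -9.46343359e-01 -3.23162785e-01  8.34462195e+01]
 [ 9.99999969e-01 -2.44593949e-04 -4.74945635e-05  1.27860148e-01]
 [-3.40974970e-05 -3.23162787e-01  9.46343390e-01 -1.27154082e+02]
 [ 0.00000000e+00  0.00000000e+00  0.00000000e+00  1.00000000e+00]]
318.56336398986963 200.1959057213365
351.0023886219032 79.78366667790395
```

View pics/w1.png

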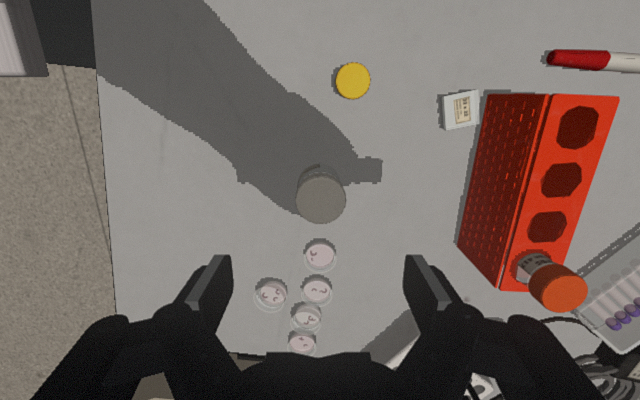

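The wrist view shows the jar cap at (321,199), where I predicted (318.6,200.2), and the vial at (352,81), predicted (351,80). The jar is about 1.5 mm further in +x than I had it, and the fingers have clear space on both sides. Descending.

```bash
python3 -m crank '[[0,0,0,-0.1,0.17,2.5,0],[0,0,0,0,0,2.5,0],[0,0,0,0,0,2.5,0],[0,0,0,0,0,2.5,0],[0,0,0,0,0,2.2,0],[0,0,0,0,0,2,0],[0,0,0,0,0,0,0],[0,0,0,0,0,0,0]]'
python3 -m crank '[[0,0,0,0,0,0,1],[0,0,0,0,0,0,1],[0,0,0,0,0,0,1],[0,0,0,0,0,0,1],[0,0,0,0,0,0,1],[0,0,0,0,0,0,1],[0,0,0,0,0,0,1],[0,0,0,0,0,0,1]]'
```

```text
time: 3.4
position: [422.5, -259.9, 29.5]
tcp_rot: [0.706, 0.708, 0.0, 0.0]
force: [-0.4, -0.2, -0.0]
gripper_width: 85.4
gripper_force: 0.0
time: 4.4
position: [421.9, -260.9, 29.6]
tcp_rot: [0.707, 0.707, 0.0, 0.0]
force: [-2.0, 1.3, 6.6]
gripper_width: 40.6
gripper_force: 59.3
```

```bash
python3 -m crank '[[0,0,0,0,0,-1,1],[0,0,0,0,0,-2,1],[0,0,0,0,0,-3,1],[0,0,0,0,0,-3,1],[0,0,0,0,0,-2,1],[0,0,0,0,0,0,1]]'; python3 -c "
from plan import *
p,r=cur();print(p,yaw_of(r));rows(p,r,[((582.3,43,125),.08,12)])"
```

```text
time: 5.15
position: [422.8, -261.5, 140.6]
tcp_rot: [0.707, 0.707, 0.0, 0.002]
force: [-0.0, -0.1, 0.0]
gripper_width: 40.8
gripper_force: 60.3
[ 422.8341884  -261.50100088  140.56584611] -0.0001520587792452115
[0.0, 0.0, -0.007, 2.54, 1.33, 0.13]
[0.0, 0.0, -0.006, 2.53, 1.34, 0.12]
[0.001, 0.001, -0.007, 2.52, 1.36, 0.13]
[-0.0, -0.0, -0.007, 2.51, 1.38, 0.13]
[0.0, 0.0, -0.006, 2.5, 1.4, 0.13]
[0.0, 0.0, -0.007, 2.49, 1.41, 0.13]
[0.001, 0.001, -0.007, 2.48, 1.43, 0.13]
[-0.0, -0.0, -0.006, 2.48, 1.45, 0.13]
[0.0, -0.0, -0.007, 2.46, 1.46, 0.13]
[0.0, 0.0, -0.007, 2.45, 1.47, 0.13]
[0.001, 0.0, -0.006, 2.45, 1.5, 0.13]
[-0.0, 0.001, -0.007, 2.43, 1.51, 0.12]
end [582.3  43.  125. ] 0.08
```

```bash
python3 -m crank '[[0,0,-0.007,2.54,1.33,0.13,1],[0,0,-0.006,2.53,1.34,0.12,1],[0,0,-0.007,2.52,1.36,0.13,1],[0,0,-0.007,2.51,1.38,0.13,1],[0,0,-0.006,2.5,1.4,0.13,1],[0,0,-0.007,2.49,1.41,0.13,1]]'
python3 -m crank '[[0,0,-0.007,2.48,1.43,0.13,1],[0,0,-0.006,2.48,1.45,0.13,1],[0,0,-0.007,2.46,1.46,0.13,1],[0,0,-0.007,2.45,1.47,0.13,1],[0,0,-0.006,2.45,1.5,0.13,1],[0,0,-0.007,2.43,1.51,0.12,1],[0,0,0,0,0,0,1],[0,0,0,0,0,0,1]]'
python3 - <<'E'
from bench import vision
from plan import *
import cv2
p,r=cur();d=vision.get_image("wrist");print(p,yaw_of(r))
e=vision.get_image("scene")["color"][100:260,200:400]
cv2.imwrite("pics/w2.png",np.hstack([d["color"][:,120:520],cv2.resize(e,(400,400))[:, :]])[:,:,::-1])
M=np.linalg.inv(d["tool_from_camera"])
for X in [(582.3,43,18)]:
    c=M[:3,:3]@r.inv().apply(np.array(X)-p)+M[:3,3];print(d["fx"]*c[0]/c[2]+d["cx"]-120,d["fy"]*c[1]/c[2]+d["cy"])
E
```

```text
time: 5.9
position: [501.1, -107.2, 129.7]
tcp_rot: [0.693, 0.721, -0.0, -0.001]
force: [-0.1, 0.1, -1.2]
gripper_width: 41.0
gripper_force: 60.3
time: 6.9
position: [580.3, 43.7, 122.3]
tcp_rot: [0.678, 0.735, -0.001, -0.001]
force: [-0.8, 0.3, -1.8]
gripper_width: 41.3
gripper_force: 60.4
[580.3339014   43.7207014  122.27832396] 0.08006160758772801
200.12206524054318 201.8115066467021
```

View pics/w2.png

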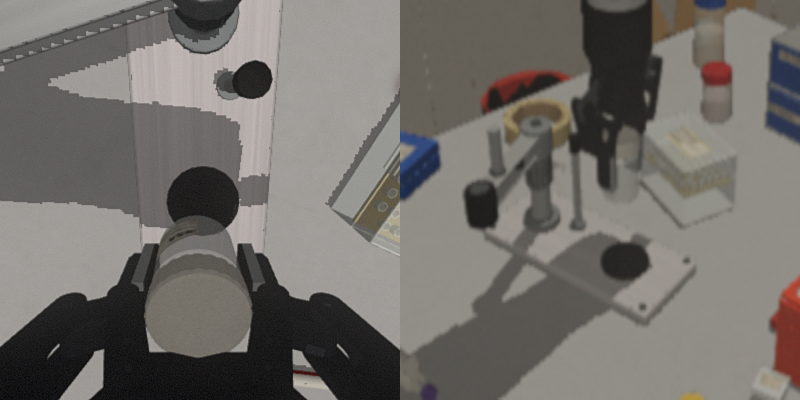

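The wrist view shows the seat at about (203,201), where I predicted (200,202), and the jar centred in the jaws and upright. I'll shift about 3.7 mm in +x while lowering.

```bash
python3 -m crank '[[0,0,0,-0.15,0.36,1,1],[0,0,0,0,0,1.5,1],[0,0,0,0,0,1.5,1],[0,0,0,0,0,1.5,1],[0,0,0,0,0,1,1],[0,0,0,0,0,0.5,1],[0,0,0,0,0,0,1],[0,0,0,0,0,0,1]]'
```

```text
time: 8.0
position: [585.4, 42.8, 53.8]
tcp_rot: [0.678, 0.735, 0.0, 0.0]
force: [0.0, 0.4, -0.3]
gripper_width: 41.5
gripper_force: 60.4
```

```bash
python3 -m crank '[[0,0,0,0,-0.1,0.2,1],[0,0,0,0,0,0.2,1],[0,0,0,0,0,0,1],[0,0,0,0,0,0,1]]';python3 -m crank '[[0,0,0,0,0,0.1,1],[0,0,0,0,0,0.1,1],[0,0,0,0,0,0,1],[0,0,0,0,0,0,1]]'
```

```text
time: 8.5
position: [584.0, 42.7, 49.3]
tcp_rot: [0.678, 0.735, 0.0, 0.0]
force: [0.3, 0.7, -0.6]
gripper_width: 41.1
gripper_force: 60.4
time: 9.0
position: [584.0, 42.7, 47.6]
tcp_rot: [0.678, 0.735, 0.0, 0.0]
force: [-0.1, 0.8, 3.8]
gripper_width: 41.4
gripper_force: 60.6
```

```bash
python3 -m crank '[[0,0,0,0,0,0.05,1],[0,0,0,0,0,0,0.4],[0,0,0,0,0,0,0.3],[0,0,0,0,0,0,0],[0,0,0,0,0,0,0],[0,0,0,0,0,0,0],[0,0,0,0,0,0,0]]';python3 -m crank '[[0,0,0,0,0,-1,0],[0,0,0,0,0,-2,0],[0,0,0,0,0,-4,0],[0,0,0,0,0,-5,0],[0,0,0,0,0,-5,0],[0,0,0,0,0,-3,0],[0,0,0,0,0,0,0]]'
python3 - <<'E'
from bench import vision
from plan import *
import cv2
p,r=cur();d=vision.get_image("wrist");print(p,yaw_of(r))
e=vision.get_image("scene")["color"][100:260,200:400]
cv2.imwrite("pics/w3.png",np.hstack([d["color"][:,120:520],cv2.resize(e,(400,400))])[:,:,::-1])
M=np.linalg.inv(d["tool_from_camera"])
for X in [(584,43,18),(584,43,78)]:
    c=M[:3,:3]@r.inv().apply(np.array(X)-p)+M[:3,3];print(d["fx"]*c[0]/c[2]+d["cx"]-120,d["fy"]*c[1]/c[2]+d["cy"])
a=np.deg2rad(-160.4)
t=[481.5,145,220];print(t);rows(p,r,[((530,100,226),.9,6),(t,1.913,8)])
E
```

```text
time: 9.88
position: [584.0, 42.7, 46.8]
tcp_rot: [0.678, 0.735, 0.0, -0.0]
force: [0.4, 0.1, 0.4]
gripper_width: 85.4
gripper_force: 0.0
time: 10.75
position: [585.6, 42.6, 250.8]
tcp_rot: [0.678, 0.735, 0.002, 0.003]
force: [1.3, -0.2, -0.3]
gripper_width: 85.7
gripper_force: 0.0
[585.57765638  42.58423514 250.77003185] 0.0800648883107589
195.02434033389846 164.67691987412408
194.93516245573255 177.76184015970242
[481.5, 145, 220]
[0.001, 0.001, -0.137, 1.03, -0.85, 0.41]
[0.001, 0.0, -0.136, 1.13, -0.7, 0.4]
[0.001, 0.001, -0.137, 1.22, -0.54, 0.41]
[0.001, 0.0, -0.137, 1.28, -0.37, 0.41]
[0.001, 0.001, -0.136, 1.32, -0.19, 0.41]
[0.001, 0.001, -0.137, 1.33, -0.01, 0.42]
[0.0, -0.0, -0.127, 0.82, 0.06, 0.07]
[0.0, -0.0, -0.126, 0.81, 0.17, 0.08]
[0.0, -0.0, -0.127, 0.79, 0.27, 0.07]
[0.0, -0.0, -0.126, 0.74, 0.37, 0.08]
[0.0, -0.0, -0.127, 0.69, 0.45, 0.07]
[0.0, -0.0, -0.127, 0.63, 0.54, 0.08]
[0.0, -0.0, -0.126, 0.55, 0.62, 0.07]
[0.0, -0.0, -0.127, 0.47, 0.68, 0.08]
end [481.5 145.  220. ] 1.913
```

View pics/w3.png

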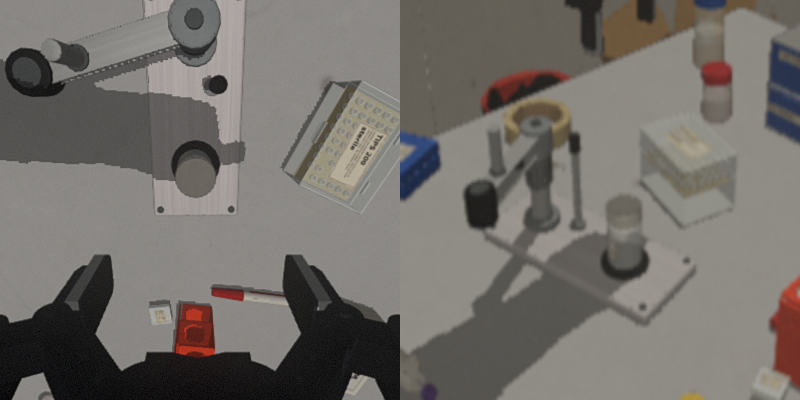

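The jar stands upright in the middle of the seat: cap at (196,177), predicted (195,178), with the seat edges at columns 172 to 219. The post's top is near (53,49) in this crop. Next I move above it.

```bash
python3 -m crank '[[0,0,-0.137,1.03,-0.85,0.41,0],[0,0,-0.136,1.13,-0.7,0.4,0],[0,0,-0.137,1.22,-0.54,0.41,0],[0,0,-0.137,1.28,-0.37,0.41,0],[0,0,-0.136,1.32,-0.19,0.41,0],[0,0,-0.137,1.33,-0.01,0.42,0],[0,0,-0.127,0.82,0.06,0.07,0],[0,0,-0.126,0.81,0.17,0.08,0]]'
python3 -m crank '[[0,0,-0.127,0.79,0.27,0.07,0],[0,0,-0.126,0.74,0.37,0.08,0],[0,0,-0.127,0.69,0.45,0.07,0],[0,0,-0.127,0.63,0.54,0.08,0],[0,0,-0.126,0.55,0.62,0.07,0],[0,0,-0.127,0.47,0.68,0.08,0],[0,0,0,0,0,0,0],[0,0,0,0,0,0,0]]'
python3 - <<'E'
from bench import vision
from plan import *
import cv2
p,r=cur();d=vision.get_image("wrist");print(p,yaw_of(r))
cv2.imwrite("pics/w4.png",d["color"][:,:,::-1])
M=np.linalg.inv(d["tool_from_camera"])
def pr(X,p,r):
    c=M[:3,:3]@r.inv().apply(np.array(X)-p)+M[:3,3];print((d["fx"]*c[0]/c[2]+d["cx"]).round(1),(d["fy"]*c[1]/c[2]+d["cy"]).round(1))
pr((481.5,145,165),p,r);pr((571.3,177.5,129),p,r)
pr((481.5,145,165),np.array([585.58,42.58,250.77]),down(.08))
E
```

```text
time: 11.85
position: [514.7, 111.4, 218.8]
tcp_rot: [0.205, 0.979, -0.0, -0.002]
force: [0.0, 0.5, -0.0]
gripper_width: 85.4
gripper_force: 0.0
time: 12.85
position: [479.4, 144.9, 215.4]
tcp_rot: [-0.169, 0.986, 0.0, -0.001]
force: [0.8, -0.1, -1.0]
gripper_width: 85.5
gripper_force: 0.0
[479.42952487 144.94307721 215.40610611] 1.9109284778884408
316.6 231.3
317.7 313.1
168.9 48.6
```

View pics/w4.png

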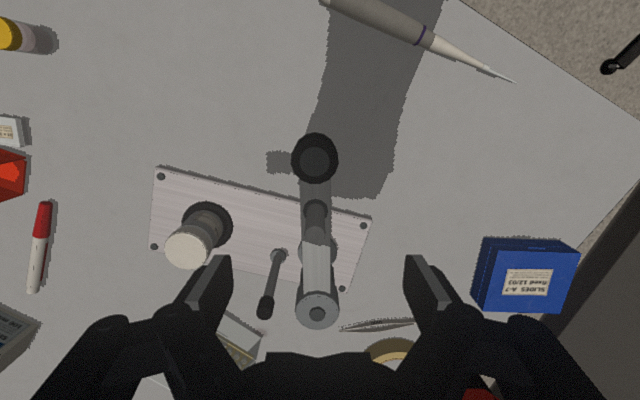

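The wrist view shows the post's base at (316,209) and its top at about (316,232), against a predicted (316.6,231). It is centred between the fingers and the arm lies radially, as planned. Descending and gripping.

```bash
python3 -m crank '[[0,0,0,0,0,1,0],[0,0,0,0,0,2,0],[0,0,0,0,0,2,0],[0,0,0,0,0,1.5,0],[0,0,0,0,0,0.6,0],[0,0,0,0,0,0,0],[0,0,0,0,0,0,0]]'
python3 -m crank '[[0,0,0,0,0,0,1],[0,0,0,0,0,0,1],[0,0,0,0,0,0,1],[0,0,0,0,0,0,1],[0,0,0,0,0,0,1],[0,0,0,0,0,0,1],[0,0,0,0,0,0,1],[0,0,0,0,0,0,1]]'
python3 -m crank '[[0,0,0,0,0,0,1],[0,0,0,0,0,0,1]]'
```

```text
time: 13.78
position: [480.3, 145.2, 145.8]
tcp_rot: [-0.17, 0.985, 0.0, 0.001]
force: [-0.5, -0.7, 1.1]
gripper_width: 85.0
gripper_force: 0.0
time: 14.78
position: [480.3, 143.6, 145.5]
tcp_rot: [-0.17, 0.985, -0.002, 0.0]
force: [1.9, -6.2, 0.3]
gripper_width: 12.2
gripper_force: 58.4
time: 15.02
position: [480.3, 143.6, 145.5]
tcp_rot: [-0.17, 0.985, -0.002, 0.0]
force: [1.1, -6.9, 1.9]
gripper_width: 12.5
gripper_force: 58.4
```

Gripped. Now I wind along the arc, radius 95 and 0.1 rad per row, watching the force.

```bash
python3 -m crank '[[0,0,-0.05,-0.01,-0.48,0,1],[0,0,-0.1,-0.05,-0.95,0,1],[0,0,-0.1,-0.05,-0.95,0,1],[0,0,-0.1,-0.05,-0.95,0,1]]'
cat > chk.py <<'E'
from plan import *
p,r=cur();d=p[:2]-np.array([572,177.5]);a=np.arctan2(d[1],d[0]);f=status.state()["force"][:2];u=d/np.hypot(*d)
print("R",np.hypot(*d).round(1),"swing est",round(a+np.pi/2-.082+1.3,3),"yaw",yaw_of(r).round(3),"Frad",(f@u).round(1),"Ftan",(f@[-u[1],u[0]]).round(1))
E
python3 chk.py; python3 -m crank '[[0,0,-0.1,-0.05,-0.95,0,1],[0,0,-0.1,-0.05,-0.95,0,1],[0,0,-0.1,-0.05,-0.95,0,1]]'; python3 chk.py
```

```text
time: 15.52
position: [496.0, 115.6, 145.5]
tcp_rot: [-0.34, 0.94, -0.0, -0.0]
force: [-1.6, -1.4, 3.0]
gripper_width: 12.5
gripper_force: 58.6
R 98.0 swing est 0.33 yaw 2.265 Frad 2.1 Ftan 0.1
time: 15.9
position: [517.0, 96.0, 145.5]
tcp_rot: [-0.477, 0.879, -0.001, -0.001]
force: [-2.6, -3.6, 4.6]
gripper_width: 12.5
gripper_force: 58.7
R 98.3 swing est 0.624 yaw 2.565 Frad 4.4 Ftan -0.2
```

```bash
python3 -m crank '[[0,0,-0.1,-0.05,-0.95,0,1],[0,0,-0.1,-0.05,-0.95,0,1],[0,0,-0.1,-0.05,-0.95,0,1]]'; python3 chk.py;  python3 -m crank '[[0,0,-0.1,-0.05,-0.95,0,1],[0,0,-0.1,-0.05,-0.95,0,1],[0,0,-0.05,-0.02,-0.48,0,1],[0,0,0,0,0,0,1]]'; python3 chk.py
```

```text
time: 16.27
position: [543.1, 83.3, 145.5]
tcp_rot: [-0.602, 0.798, -0.001, -0.002]
force: [-2.4, -7.4, 4.0]
gripper_width: 12.3
gripper_force: 58.7
R 98.5 swing est 0.92 yaw 2.864 Frad 7.8 Ftan -0.1
time: 16.77
position: [567.3, 78.9, 145.6]
tcp_rot: [-0.696, 0.718, -0.002, -0.002]
force: [-1.4, -11.8, 2.8]
gripper_width: 12.4
gripper_force: 58.7
R 98.7 swing est 1.171 yaw 3.11 Frad 11.9 Ftan -0.8
```

```bash
python3 -m crank '[[0,0,-0.05,0.13,-0.48,0,1],[0,0,-0.03,0.14,-0.28,0,1],[0,0,0,0,0,0,1]]'; python3 chk.py;  python3 -m crank '[[0,0,-0.03,0,-0.3,0,1],[0,0,0,0,0,0,1]]'; python3 chk.py
```

```text
time: 17.15
position: [574.9, 78.7, 145.5]
tcp_rot: [0.725, -0.689, 0.001, 0.0]
force: [-0.8, -4.8, 3.4]
gripper_width: 12.3
gripper_force: 58.7
R 98.9 swing est 1.247 yaw -3.091 Frad 4.8 Ftan -0.9
time: 17.4
position: [577.8, 78.8, 145.5]
tcp_rot: [0.735, -0.678, 0.001, 0.0]
force: [-0.2, -5.5, 2.6]
gripper_width: 12.7
gripper_force: 58.7
R 98.9 swing est 1.277 yaw -3.061 Frad 5.4 Ftan -0.5
```

```bash
python3 -m crank '[[0,0,-0.02,0,-0.2,0,1],[0,0,0,0,0,0,1]]'; python3 chk.py;  python3 -m crank '[[0,0,-0.01,0,-0.2,0,1],[0,0,0,0,0,0,1]]'; python3 chk.py;  python3 -m crank '[[0,0,0,0,-0.2,0,1],[0,0,0,0,0,0,1]]'; python3 chk.py; python3 -c "
from bench import status;print(status.state()['torque'])"
```

```text
time: 17.65
position: [579.8, 78.9, 145.6]
tcp_rot: [0.742, -0.671, 0.001, 0.0]
force: [-0.3, -5.4, 4.5]
gripper_width: 12.6
gripper_force: 58.7
R 98.9 swing est 1.297 yaw -3.041 Frad 5.3 Ftan -0.8
time: 17.9
position: [581.3, 79.0, 145.5]
tcp_rot: [0.745, -0.667, 0.001, 0.001]
force: [-2.5, -6.0, 3.9]
gripper_width: 12.5
gripper_force: 58.9
R 98.9 swing est 1.312 yaw -3.031 Frad 5.8 Ftan -3.1
time: 18.15
position: [581.7, 79.1, 145.5]
tcp_rot: [0.745, -0.667, -0.0, 0.002]
force: [-6.7, -6.1, 7.5]
gripper_width: 12.4
gripper_force: 59.4
R 98.9 swing est 1.316 yaw -3.031 Frad 5.4 Ftan -7.3
[-1.27970616  1.05466845 -0.30077435]
```

The position has stalled at 581.7 while the tangential force rises, so the arm is at its stop. I'll press a bit more for margin and look.

```bash
python3 -m crank '[[0,0,0,0,-0.15,0,1],[0,0,0,0,-0.1,0,1],[0,0,0,0,0,0,1],[0,0,0,0,0,0,1],[0,0,0,0,0,0,1],[0,0,0,0,0,0,1]]'; python3 chk.py
python3 - <<'E'
from bench import vision
import cv2,numpy as np
e=vision.get_image("scene")["color"][120:240,220:370];f=vision.get_image("top")["color"][130:250,200:350]
cv2.imwrite("pics/f.png",np.hstack([cv2.resize(x,(400,320),interpolation=cv2.INTER_CUBIC) for x in(e,f)])[:,:,::-1])
E
```

```text
time: 18.9
position: [582.1, 79.1, 145.4]
tcp_rot: [0.745, -0.667, -0.001, 0.003]
force: [-12.0, -7.5, 11.8]
gripper_width: 12.3
gripper_force: 60.1
R 98.9 swing est 1.32 yaw -3.031 Frad 6.2 Ftan -12.7
```

View pics/f.png

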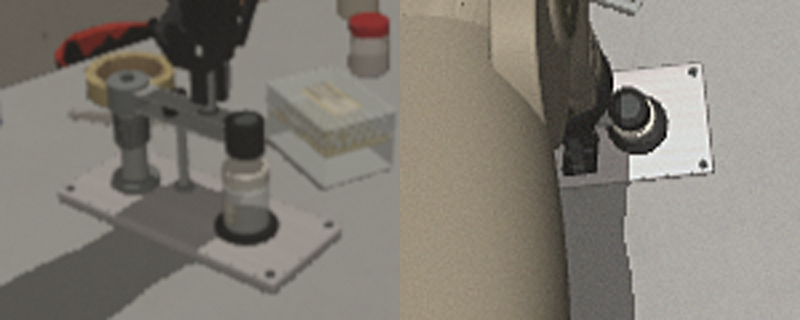

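The arm lies against the stop post, the head at (245,135) is over the upright seated jar, and the gripper still holds the post with about 12 N pushing into the stop. Handing in.

```bash
python3 -c "
from bench import order;print(order.finish_job())"
```

```text
the job is handed in; nothing more can be done
None
```

The job is handed in: the jar is upright in the middle of the seat, the arm is wound to its stop with the head over the jar and the gripper still holding the post, and I left the vial alone; the hand-in returned no verdict.

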